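Stand the ballasted float heavy end down

TASK

Two welded tank floats lie on their stands; they look alike, but only one has its ballast, hidden in one end. Feel by lifting which float is ballasted and which of its ends is the heavy one, then set that float gently on the flat steel plate, heavy end down, so that it stands upright and still by itself. The empty float must be left lying properly on its own stand, and the hammer, tin, hoop and wrench left where they are.

Things in the scene. Friction and masses are not known exactly. Their poses are not given: they have to be found in the camera images.
- float_1: Sealed bare-metal tank float: cylinder 46 mm across, 140 mm long, shallow domed ends (8.5 mm high, crown radius 62 mm). Origin at its middle; x along its length, level at the start. One of the two floats, at random, has ballast in its +x or -x end, unseen: it weighs about 0.2 kg, mass centre about 28 mm off the middle, so held by the middle that end pulls down with about 0.05 N m.
- float_2: The other float, same look and size as float_1 (origin at its middle, x along its length). Whichever float has no ballast weighs 0.07 kg and balances at its middle. Stood on a flat surface, the ballasted float rocks upright by itself heavy end down and falls over heavy end up; the empty one falls over either way.
- stand_1: Fixed dark steel stand under float_1, which lies level along the stand's x, its axis 80 mm above the bench. Origin on the bench at the centre of the base, 130 (x) by 90 (y) by 12 mm high. Two V saddles 14 mm thick at x = -47 and +47 mm, about 60 mm wide, lower than the float's axis; between them 80 mm of the float is free to grip.
- stand_2: Fixed dark steel stand under float_2, which lies level along the stand's x, its axis 80 mm above the bench. Origin on the bench at the centre of the base, 130 (x) by 90 (y) by 12 mm high. Two V saddles 14 mm thick at x = -47 and +47 mm, about 60 mm wide, lower than the float's axis; between them 80 mm of the float is free to grip.
- plate: Fixed plain flat steel plate on the bench, 200 mm (its x) by 140 mm (its y) by 20 mm thick. Origin at the centre of its underside, on the bench; its top is 20 mm above. The ballasted float is to stand on it.
- hammer: Bystander: a hammer lying on the bench beyond the work; origin on its underside.
- tin: Bystander: a standing tin, 74 mm in diameter, 110 mm high; origin at the centre of its underside.
- hoop: Bystander: a flat dark steel hoop, 170 mm outside diameter, 14 mm high, lying on the bench; origin at its centre, on its underside.
- wrench: Bystander: a wrench lying on the bench; origin on its underside.
There are look-alikes about, which are no part of the job. What is shaped like the float_1 but red or turquoise is not meant.

How it is judged:
By the outcome, as a careful person would: the job done as asked, in the order asked, and still so for the second after the job is handed in, with the robot touching nothing.
It also fails if it takes over 64 s, if anything falls off the work surface, if the arm or the gripper's body presses on something with over 40 N, if the wrist force passes 120 N, or if a joint passes its speed limit or range.

ROBOT

A 7-joint arm with a two-finger parallel gripper is mounted at the origin on the work surface. World frame = base frame: x ahead of the robot, y to its left, z up, the work surface at z = 0. Lengths are in m, angles in rad, forces in N, time in s.
With the tool pointing down it reaches from about 0.35 to 0.9 m from the base axis. Payload 7.2 kg.
Tool frame: the origin (TCP) lies on the centre line of the jaws, within the pads' length; the fingertips stand 22 mm ahead of it and the grasp point (between the pads) lies 3 mm ahead of it; z points along the fingers, x is the direction in which the jaws open and shut, and the axes are right-handed (so a half turn about z gives the same grasp; the last joint's range is limited). The gripper opens to 88 mm and grips with 3 to 60 N. Pads are 20 mm wide; open, the fingers measure 115 mm over their backs; the gripper's body (75 mm by 178 mm) begins 61 mm behind the grasp point.
Start: joints at [1.243, 0.411, -0.013, 1.596, 0.006, 1.134, -0.082], TCP at [0.161, -0.604, 0.21] pointing down, gripper open.
Joint ranges: [-2.95, 2.95], [-0.29, 1.99], [-1.47, 1.44], [0.14, 2.54], [-1.03, 4.17], [0.13, 1.85], [-2.86, 2.86]. Speed limits (rad/s): [2.39, 2.39, 3.01, 3.01, 3.14, 3.14, 3.14].

INTERFACE

Orientations are given as a unit quaternion [w, x, y, z].
In Python, from rig import r, readout, viewer, ticket gives the robot as it stands. The module is installed in compiled form; this text tells all that it offers. Calls block until the motion is done:
- r.move_ptp(position, orientation): joint-space move of the TCP to a pose.
- r.move_straight(position, orientation=None, speed=0.15): straight line of the TCP; orientation=None keeps the orientation; speed is the mean speed in m/s.
- r.move_j(angles): joint-space move.
- r.move_gripper(opening, grip_force=None): finger opening in m; grip_force is the grip in N (None keeps the last); returns when the fingers have stopped.
- r.pause(seconds).
- r.solve_ik(position, orientation): joint angles nearest the present ones, or None.
- readout.get_obs(): the state.
- viewer.get_image(name): name is "scene" or "side" or "wrist"; returns a dict with "img" (384x512x3 uint8, red, green, blue), "K" (3x3 intrinsics, pixels), "k1" (the pictures are not rectified: a ray, as slopes to the right and down, at radius r is drawn at 1 + k1 r^2 times it, then the intrinsics apply), "extrinsics" (4x4, takes a point from world to camera coordinates). Camera axes: x right, y up, looking along -z (the intrinsics and any distortion apply to the point x, -y, -z); pixel columns grow to the right and rows downward; lengths in m; the calibration is good to about 2 mm. A picture is of the moment at which its call begins. There is no depth.
A pose or a line that the arm cannot do raises r.MotionError and nothing moves.
- ticket.sign_off(): hands the job in, once; it reports no verdict.
The state is a dict: "time": time; "joints": joint angles; "qd": joint speeds; "effort": joint torques, N m; "position": TCP position; "tool_rot": TCP orientation; "wrist_force": force on the tool from outside, world axes, zero at the start; "torque": the same for the moment, N m; "grip_width": finger opening in m.
Only numpy, scipy, OpenCV 4.12 (cv2) and the standard library are available. Lean on these libraries where they do the work, as an engineer would, in place of code of your own. Each camera call takes 0.05 s, during which the arm holds its last target.

## Working session

There is one attempt and no reset: what is moved stays moved. The work goes in short steps, each a Python script; the robot and the scene stay as the last script left them, time stands still between calls to the robot, and variables do not carry over. Pictures are saved under pics/ and viewed, and the job is handed in when it is done.

```bash
mkdir -p pics; ls
python3 - <<'E'
from rig import r, readout, viewer
import cv2, numpy as np
o=readout.get_obs(); print({k:np.round(v,3) for k,v in o.items()})
for n in ["scene","side","wrist"]:
    d=viewer.get_image(n); cv2.imwrite(f"pics/{n}0.png",cv2.cvtColor(d["img"],cv2.COLOR_RGB2BGR))
    print(n,d["K"],d["k1"],np.round(d["extrinsics"],3))
E
```

```text
pics
{'time': np.float64(0.0), 'joints': array([ 1.243,  0.412, -0.013,  1.597,  0.006,  1.134, -0.082]), 'qd': array([-0.001,  0.001,  0.001, -0.001, -0.001,  0.002, -0.001]), 'effort': array([ 0.0000e+00, -5.8795e+01,  6.4200e-01, -2.9107e+01, -5.4000e-02,
        1.8000e-02,  0.0000e+00]), 'position': array([ 0.16 , -0.604,  0.209]), 'tool_rot': array([-0.   ,  0.793, -0.61 , -0.001]), 'wrist_force': array([-0.67 ,  0.55 , -0.828]), 'torque': array([ 0.036,  0.015, -0.062]), 'grip_width': np.float64(0.087)}
scene [[449.87699528   0.         247.95720618]
 [  0.         449.87699528 195.48990355]
 [  0.           0.           1.        ]] -0.08083400800313634 [[-0.874  0.486 -0.015  0.459]
 [-0.264 -0.45   0.853  0.044]
 [ 0.408  0.75   0.521 -1.56 ]
 [ 0.     0.     0.     1.   ]]
side [[413.34627695   0.         253.65082685]
 [  0.         413.34627695 197.99759384]
 [  0.           0.           1.        ]] -0.018567417229069526 [[-0.753 -0.658 -0.01   0.375]
 [ 0.45  -0.526  0.722 -0.283]
 [-0.48   0.539  0.692 -1.023]
 [ 0.     0.     0.     1.   ]]
wrist [[286.5074376    0.         255.22187933]
 [  0.         286.5074376  194.51163505]
 [  0.           0.           1.        ]] -0.05335805382986311 [[ 0.257 -0.966 -0.002 -0.623]
 [ 0.92   0.245 -0.306  0.037]
 [ 0.296  0.076  0.952 -0.393]
 [ 0.     0.     0.     1.   ]]
```

View pics/scene0.png

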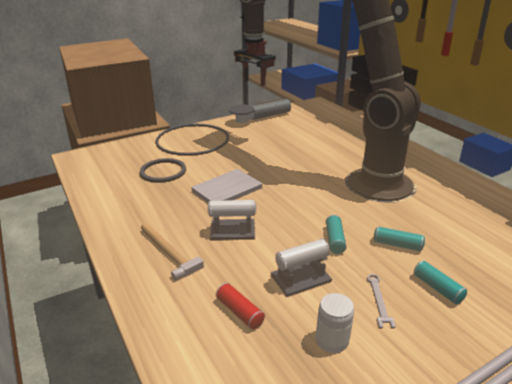

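View pics/side0.png

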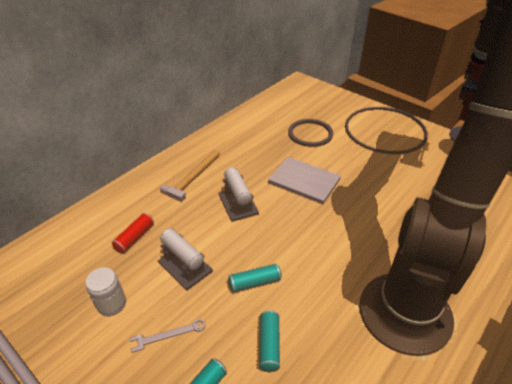

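View pics/wrist0.png

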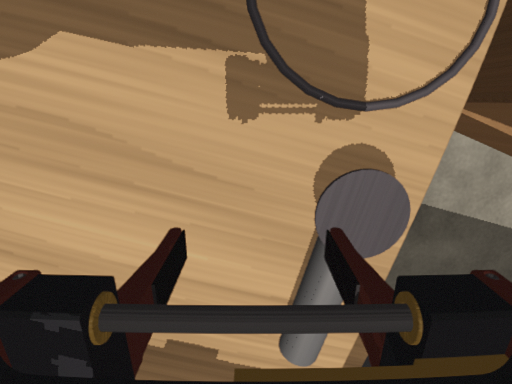

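The candidates are:
- Bare-metal floats on stands: scene A (232,208) and B (302,256); in the side view these are (237,187) and (182,250).
- Look-alikes: red (240,305), turquoise (336,233), (399,239) and (440,282).
- Other grey cylinders: the tin (335,320), and the grey roller with a disc at the far end (265,109).

I choose A and B, and measure them next.

```bash
cat > h.py <<'E'
from rig import r, readout, viewer, ticket
import cv2, numpy as np
def ray(d,uv):
    K=d["K"];E=d["extrinsics"];k=d["k1"]
    p=np.array([(uv[0]-K[0,2])/K[0,0],(uv[1]-K[1,2])/K[1,1]])
    s=cv2.undistortPoints(np.array([[uv]],float),K,np.array([k,0,0,0,0.]))[0,0]
    v=np.array([s[0],-s[1],-1.]);R=E[:3,:3]
    return -R.T@E[:3,3],R.T@v
def onz(d,uv,z):
    c,v=ray(d,uv); return c+v*(z-c[2])/v[2]
def tri(d1,u1,d2,u2):
    c1,v1=ray(d1,u1);c2,v2=ray(d2,u2)
    a=np.linalg.lstsq(np.c_[v1,-v2],c2-c1,rcond=None)[0]
    p,q=c1+a[0]*v1,c2+a[1]*v2
    return (p+q)/2,np.linalg.norm(p-q)
def proj(d,P):
    E=d["extrinsics"];q=E[:3,:3]@P+E[:3,3];x,y=q[0]/-q[2],-q[1]/-q[2];s=1+d["k1"]*(x*x+y*y)
    return np.array([d["K"][0,0]*x*s+d["K"][0,2],d["K"][1,1]*y*s+d["K"][1,2]])
def save(n,img,box=None,s=1):
    if box: img=img[box[1]:box[3],box[0]:box[2]]
    cv2.imwrite(f"pics/{n}.png",cv2.cvtColor(cv2.resize(img,None,fx=s,fy=s,interpolation=cv2.INTER_NEAREST),cv2.COLOR_RGB2BGR))
E
python3 - <<'E'
from h import *
S=viewer.get_image("scene");T=viewer.get_image("side")
save("cropS",S["img"],(180,160,350,310),4);save("cropT",T["img"],(150,140,350,300),4)
for n,d,boxes in(("scene",S,[(200,185,265,245),(265,232,335,298)]),("side",T,[(212,158,262,222),(148,220,215,288)])):
    hsv=cv2.cvtColor(d["img"],cv2.COLOR_RGB2HSV)
    for b in boxes:
        w=hsv[b[1]:b[3],b[0]:b[2]]
        for nm,m in(("float",(w[...,1]<60)&(w[...,2]>115)),("dark",(w[...,1]<90)&(w[...,2]<105))):
            k,l,st,c=cv2.connectedComponentsWithStats(m.astype(np.uint8))
            i=1+np.argmax(st[1:,4]); cn=max(cv2.findContours((l==i).astype(np.uint8),cv2.RETR_EXTERNAL,cv2.CHAIN_APPROX_NONE)[0],key=len)
            R=cv2.minAreaRect(cn); print(n,nm,st[i],np.round(c[i]+b[:2],1),"rect",np.round(np.array(R[0])+b[:2],1),np.round(R[1],1),round(R[2],1))
            print("  ",np.round(onz(d,c[i]+b[:2],.08),3), np.round(cv2.boxPoints(R)+np.array(b[:2]),1).tolist())
E
```

```text
scene float [   0    0   60   29 1178] [226.9 197.6] rect [229.5 199. ] [28. 59.] 90.0
   [ 0.56  -0.066  0.08 ] [[200.0, 185.0], [259.0, 185.0], [259.0, 213.0], [200.0, 213.0]]
scene dark [ 10  27  44  28 667] [231.3 228. ] rect [231.5 225.9] [26. 44.] 87.7
   [0.62 0.08 0.08] [[209.0, 213.8], [253.0, 212.0], [254.0, 238.0], [210.0, 239.7]]
scene float [ 11   7  54  28 778] [302.9 251.9] rect [302.5 252.5] [16.1 54.4] 72.9
   [0.513 0.26  0.08 ] [[274.1, 252.8], [326.1, 236.8], [330.8, 252.2], [278.8, 268.2]]
scene dark [   7   23   59   41 1034] [300.4 275.3] rect [301.6 276.5] [28.7 56.7] 74.2
   [0.567 0.328 0.08 ] [[270.4, 270.4], [325.0, 255.0], [332.8, 282.6], [278.2, 298.0]]
side float [ 13  10  27  34 449] [237.6 184.6] rect [237.7 184.4] [37.1 13.4] 63.4
   [ 0.575 -0.015  0.08 ] [[223.4, 170.8], [235.4, 164.8], [252.0, 198.0], [240.0, 204.0]]
side dark [  8  21  38  41 340] [236.6 206.1] rect [235.8 198.6] [43.8 26.8] 63.4
   [0.514 0.055 0.08 ] [[214.0, 185.0], [238.0, 173.0], [257.6, 212.2], [233.6, 224.2]]
side float [ 13   9  42  39 704] [181.5 247.7] rect [181.4 247.6] [47.  15.7] 42.3
   [0.519 0.261 0.08 ] [[158.7, 237.6], [169.2, 226.0], [204.0, 257.7], [193.5, 269.3]]
side dark [ 11  24  53  44 616] [183. 270.] rect [182.3 262.2] [51.6 31.1] 45.0
   [0.462 0.306 0.08 ] [[153.0, 255.0], [175.0, 233.0], [211.5, 269.5], [189.5, 291.5]]
```

View pics/cropS.png

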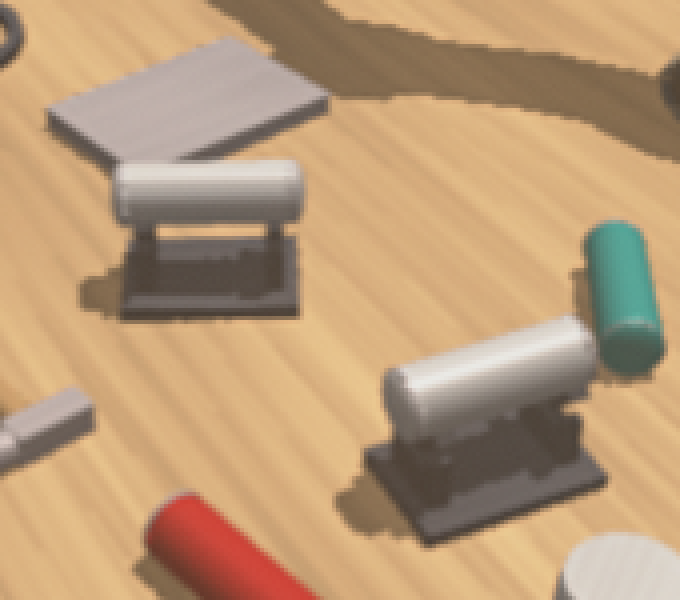

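View pics/cropT.png

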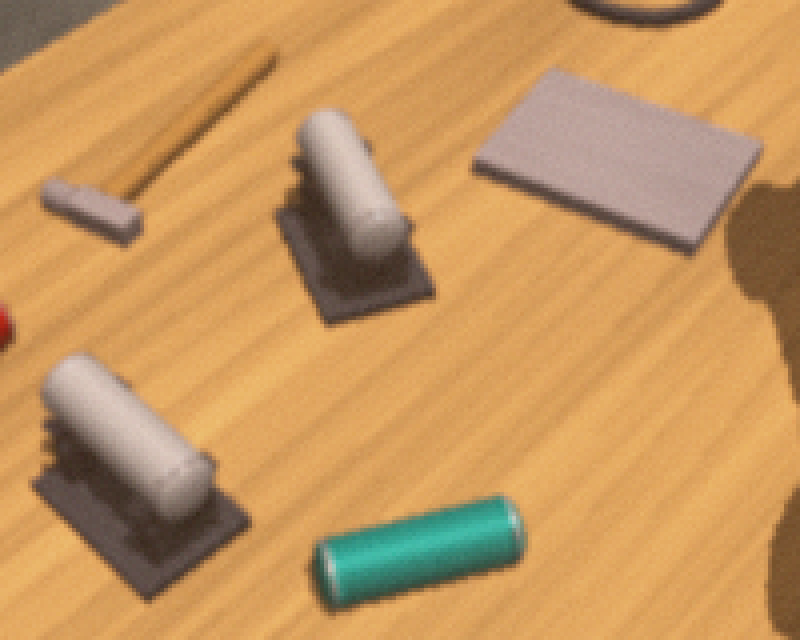

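Both crops show bare-metal floats lying on dark stands: A at scene (232,208) and B at scene (302,254). The plain plate is at scene (228,186). Next I'll compute the base and plate corners on their height planes and triangulate the floats' centres.

Run:
```python
from h import *
S=viewer.get_image("scene");T=viewer.get_image("side")
s=lambda a:np.array(a)/4+[179.6,159.6]; t=lambda a:np.array(a)/4+[149.6,139.6]
def q(nm,z,d,f,pts):
    P=np.array([onz(d,f(p),z)[:2] for p in pts]); print(nm,np.round(P,3).tolist(),"sides",np.round(np.linalg.norm(np.diff(np.r_[P,P[:1]],axis=0),axis=1),3))
q("baseA S",.012,S,s,[(122,308),(299,302),(298,240)])
q("baseA T",.012,T,t,[(277,213),(328,318),(433,290)])
q("baseB S",.012,S,s,[(366,460),(430,535),(606,478)])
q("baseB T",.012,T,t,[(33,483),(148,592),(249,520)])
q("plate S",.02,S,s,[(48,112),(230,38),(327,97),(115,161)])
q("plate T",.02,T,t,[(474,160),(552,68),(762,147),(693,245)])
for nm,a,b in(("A",(208,193),(352,184)),("B",(490,373),(128,436))):
    print(nm,np.round(onz(S,s(a),.08),3),np.round(onz(T,t(b),.08),3),tri(S,s(a),T,t(b)))
for nm,z,f,d,p in(("Aends S",.08,s,S,[(115,194),(303,189)]),("Aends T",.08,t,T,[(317,113),(385,255)]),("Bends S",.08,s,S,[(390,400),(592,345)]),("Bends T",.08,t,T,[(63,368),(196,506)])):
    q(nm,z,d,f,p)
```

```text
baseA S [[0.65, 0.001], [0.537, 0.058], [0.498, -0.01]] sides [0.127 0.079 0.152]
baseA T [[0.647, -0.0], [0.536, 0.057], [0.496, -0.017]] sides [0.125 0.084 0.152]
baseB S [[0.584, 0.227], [0.586, 0.304], [0.462, 0.318]] sides [0.078 0.124 0.152]
baseB T [[0.583, 0.302], [0.458, 0.31], [0.449, 0.227]] sides [0.126 0.083 0.154]
plate S [[0.592, -0.271], [0.398, -0.31], [0.377, -0.174], [0.575, -0.171]] sides [0.197 0.138 0.199 0.101]
plate T [[0.562, -0.146], [0.588, -0.284], [0.392, -0.313], [0.369, -0.179]] sides [0.141 0.199 0.136 0.196]
A [ 0.573 -0.008  0.08 ] [ 0.572 -0.011  0.08 ] (array([ 0.57208671, -0.01154507,  0.07864173]), np.float64(0.0014435049797490672))
B [0.516 0.262 0.08 ] [0.516 0.263 0.08 ] (array([0.51651917, 0.26270737, 0.0801923 ]), np.float64(0.000736818915562838))
Aends S [[0.632, -0.041], [0.512, 0.021]] sides [0.135 0.135]
Aends T [[0.65, -0.055], [0.502, 0.029]] sides [0.17 0.17]
Bends S [[0.584, 0.253], [0.445, 0.271]] sides [0.14 0.14]
Bends T [[0.594, 0.252], [0.442, 0.273]] sides [0.154 0.154]
```

```bash
cat >> h.py <<'E'
from scipy.spatial.transform import Rotation as Ro
def quat(x,z):
    x=np.array(x,float);z=np.array(z,float);y=np.cross(z,x)
    q=Ro.from_matrix(np.c_[x,y,z]).as_quat(); return [q[3],q[0],q[1],q[2]]
A=(np.array([.5725,-.010]),np.radians(-27));B=(np.array([.516,.2625]),np.radians(-6.5));PL=np.array([.478,-.2305])
def down(yaw,flip): # jaw axis across the float axis
    a=yaw+np.pi/2+(np.pi if flip else 0)
    return quat([np.cos(a),np.sin(a),0],[0,0,-1])
def upr(az,flip,tilt=0): # flip: tool +y up (else +y down); tilt>0 fingers droop below horizontal
    a=np.array([np.cos(az),np.sin(az),0]);Z=np.array([0,0,1.])
    z=a*np.cos(tilt)-Z*np.sin(tilt); x=np.cross(Z,a)*(1 if flip else -1)
    return quat(x,z)
E
python3 - <<'E'
from h import *
for nm,(c,y) in(("A",A),("B",B)):
    for f in(0,1):
        for z in(.083,.2): 
            j=r.solve_ik([*c,z],down(y,f)); print(nm,f,z,None if j is None else np.round(j,2))
for f in(0,1):
    for az in range(-180,180,20):
        for z in(.093,.2):
          for p in(PL,):
            j=r.solve_ik([*(p-.003*np.array([np.cos(np.radians(az)),np.sin(np.radians(az))])),z],upr(np.radians(az),f))
            if j is not None: print(f,az,z,np.round(j,2))
E
```

```text
A 0 0.083 [ 0.52  0.6  -0.82  1.81  0.53  0.96  0.58]
A 0 0.2 [ 0.54  0.45 -0.83  1.7   0.36  1.15  0.72]
A 1 0.083 [ 0.22  0.49 -0.38  1.83  0.24  0.86 -2.32]
A 1 0.2 [ 0.3   0.37 -0.48  1.71  0.19  1.1  -2.28]
B 0 0.083 [ 0.18  0.74 -1.08  1.79  0.74  1.08  0.29]
B 0 0.2 [ 0.17  0.54 -1.03  1.68  0.49  1.21  0.48]
B 1 0.083 [ 0.07  0.64 -0.87  1.8   0.58  0.99 -2.73]
B 1 0.2 [ 0.22  0.59 -1.12  1.67  0.55  1.24 -2.71]
0 -140 0.093 [-0.41  1.34  0.61  1.33  0.38  1.82  2.31]
0 -140 0.2 [-0.51  1.25  0.82  1.4   0.37  1.81  2.49]
0 -120 0.093 [-0.34  1.16  0.19  1.59  0.78  1.74  1.98]
0 -120 0.2 [-0.34  0.98  0.19  1.65  0.83  1.82  2.06]
0 -100 0.093 [-0.17  1.09 -0.22  1.86  1.16  1.83  1.68]
0 -100 0.2 [-0.33  0.87 -0.01  1.93  1.09  1.74  1.86]
0 -80 0.093 [-0.24  1.07 -0.22  2.14  1.38  1.75  1.48]
0 -80 0.2 [-0.25  0.82 -0.22  2.22  1.36  1.75  1.65]
0 -60 0.093 [-0.25  1.14 -0.22  2.41  1.66  1.82  1.2 ]
0 -60 0.2 [-0.28  0.84 -0.22  2.5   1.64  1.75  1.4 ]
0 0 0.093 [ 2.08  1.74 -1.02  2.47  4.03  0.52  2.74]
0 20 0.093 [ 2.03  1.54 -1.04  2.22 -1.02  0.44  1.36]
0 20 0.2 [ 
[... 707 characters left out ...]
 0.093 [-0.24  1.07 -0.22  2.14  1.38  1.75 -1.67]
1 -80 0.2 [-0.25  0.82 -0.22  2.22  1.36  1.75 -1.49]
1 -60 0.093 [-0.25  1.14 -0.22  2.41  1.66  1.82 -1.94]
1 -60 0.2 [-0.29  0.83 -0.2   2.51  1.64  1.74 -1.75]
1 0 0.093 [ 2.17  1.85 -1.09  2.46  3.84  0.39 -0.16]
1 20 0.093 [ 2.03  1.54 -1.04  2.22 -1.02  0.44 -1.79]
1 20 0.2 [ 2.11  1.47 -1.3   2.3  -0.91  0.31 -2.11]
1 40 0.093 [ 1.6   1.19 -0.63  1.96 -1.    1.09 -1.92]
1 40 0.2 [ 1.73  1.06 -0.84  2.02 -0.97  1.05 -2.12]
1 60 0.093 [ 1.17  1.12 -0.22  1.69 -0.99  1.59 -1.96]
1 60 0.2 [ 1.31  0.97 -0.43  1.74 -0.94  1.54 -2.15]
1 80 0.093 [ 1.04  1.2  -0.22  1.4  -0.8   1.81 -2.1 ]
1 80 0.2 [ 1.16  1.07 -0.43  1.45 -0.75  1.79 -2.29]
```

```bash
cat >> h.py <<'E'
def ft(n=15,dt=.03):
    L=[]
    for _ in range(n):
        r.pause(dt);o=readout.get_obs();L.append(np.r_[o["wrist_force"],o["torque"]])
    L=np.array(L);return L.mean(0),L.std(0)/np.sqrt(n)
def st():
    o=readout.get_obs();print("t",round(float(o["time"]),2),"pos",np.round(o["position"],4),"w",round(float(o["grip_width"]),4),"F",np.round(o["wrist_force"],2),"T",np.round(o["torque"],3))
E
python3 - <<'E'
from h import *
c,y=A;q=down(y,0)
r.move_ptp([*c,.2],q);st()
r.move_straight([*c,.125],speed=.12);print(ft());st()
d=viewer.get_image("wrist");save("wA",d["img"])
E
```

```text
t 2.91 pos [ 0.5725 -0.0114  0.1998] w 0.0879 F [-0.41  0.8   0.47] T [-0.009 -0.166  0.004]
(array([ 0.04449817,  0.19232389,  0.06801789,  0.0065018 , -0.14729599,
       -0.0017543 ]), array([0.11490427, 0.1445767 , 0.1108109 , 0.00868273, 0.00507842,
       0.00868422]))
t 4.18 pos [ 0.5725 -0.01    0.1251] w 0.0878 F [-0.26  0.43 -0.45] T [-0.01  -0.157  0.012]
```

View pics/wA.png

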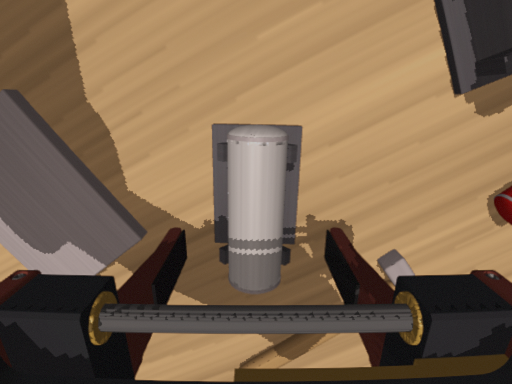

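The wrist picture shows float A upright in the frame (x about 257, rows 127–290), centred between the fingers and aligned with them. I'll lower, grip and lift.

Run:
```python
from h import *
c,y=A
r.move_straight([*c,.083],speed=.08)
r.move_gripper(.03,25);st()
r.move_straight([*c,.125],speed=.08);r.pause(.2)
m,s=ft(25);st();print(np.round(m,3),np.round(s,3))
ax=np.array([np.cos(y),np.sin(y)]); 
b=np.array([0.0445,.192,.068,.0065,-.1473,-.0018])
d=m-b;print("dF",np.round(d[:3],2),"dT",np.round(d[3:],3))
# end +x heavy: weight at c+L*ax => torque = L ax x (-W Z): (-ay,ax)... 
t=np.cross([*ax,0],[0,0,-1]);print("moment on heavy +x dir:",t,"component",d[3:]@t)
for n in("wrist","side"): save(n+"A2",viewer.get_image(n)["img"])
```

```text
t 5.91 pos [ 0.5727 -0.0098  0.0836] w 0.0301 F [-1.71  1.04  5.6 ] T [ 0.063  0.175 -0.024]
t 7.62 pos [ 0.5725 -0.01    0.125 ] w 0.03 F [ 0.23 -0.25  0.38] T [-0.042 -0.142 -0.049]
[ 0.108  0.087  0.054  0.007 -0.147 -0.006] [0.086 0.07  0.085 0.007 0.005 0.006]
dF [ 0.06 -0.1  -0.01] dT [ 0.    -0.    -0.004]
moment on heavy +x dir: [0.4539905  0.89100652 0.        ] component 0.00015452847974845672
```

View pics/sideA2.png

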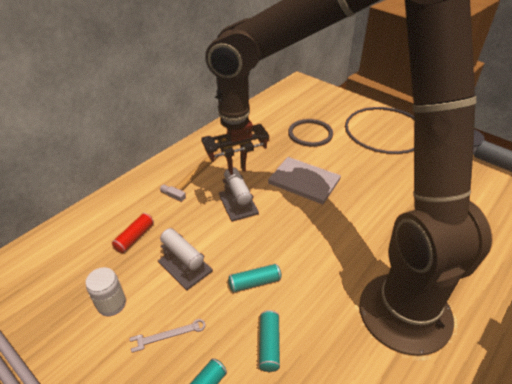

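View pics/wristA2.png

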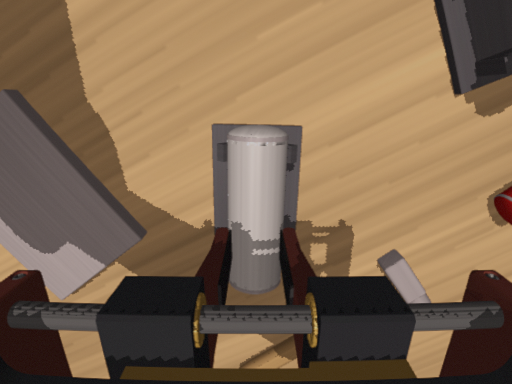

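The fingers closed to 30 mm, less than the float's 46 mm, so they didn't enclose it. I'll check where the jaws are relative to the float.

Run:
```python
from h import *
st()
o=readout.get_obs();print(o["tool_rot"])
for n in("wrist","side","scene"):
    d=viewer.get_image(n)
    im=d["img"].copy()
    c,y=A;ax=np.array([np.cos(y),np.sin(y),0])
    C=np.array([*c,.08])
    for P,col in((C,(255,0,0)),(C+.07*ax,(0,255,0)),(C-.07*ax,(0,0,255)),(o["position"]+[0,0,-.022],(255,0,255))):
        u=proj(d,P);print(n,np.round(u)); cv2.circle(im,tuple(np.round(u).astype(int).tolist()),1,col,-1)
    if n=="wrist": save("wA3",im,(150,100,370,380),2)
    elif n=="side": save("sA3",im,(190,110,290,220),6)
    else: save("cA3",im,(190,130,290,240),6)
```

```text
t 7.72 pos [ 0.5725 -0.01    0.125 ] w 0.0304 F [0.43 0.03 0.2 ] T [-0.02  -0.132 -0.034]
[-8.45963255e-06  8.52644642e-01  5.22491257e-01 -1.14683456e-05]
wrist [254. 211.]
wrist [254. 284.]
wrist [253. 124.]
wrist [253. 222.]
side [237. 186.]
side [229. 172.]
side [245. 201.]
side [237. 180.]
scene [232. 208.]
scene [207. 208.]
scene [256. 207.]
scene [231. 201.]
```

View pics/wA3.png

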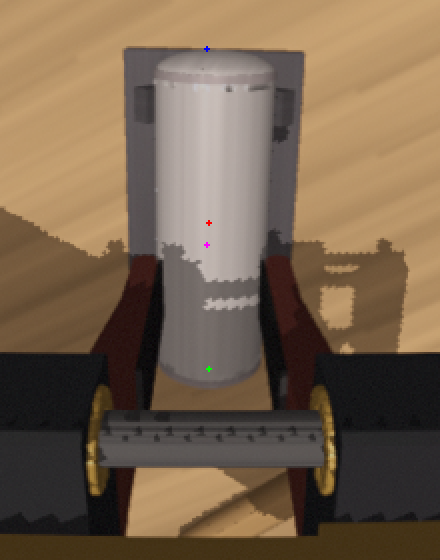

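View pics/sA3.png

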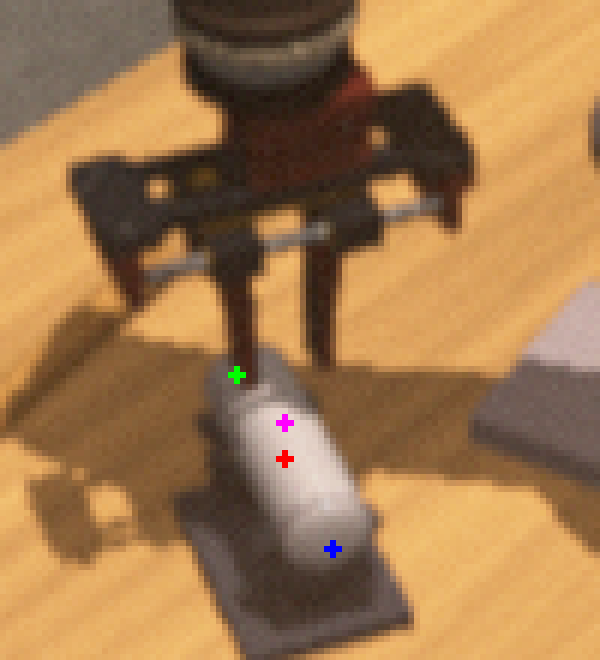

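View pics/cA3.png

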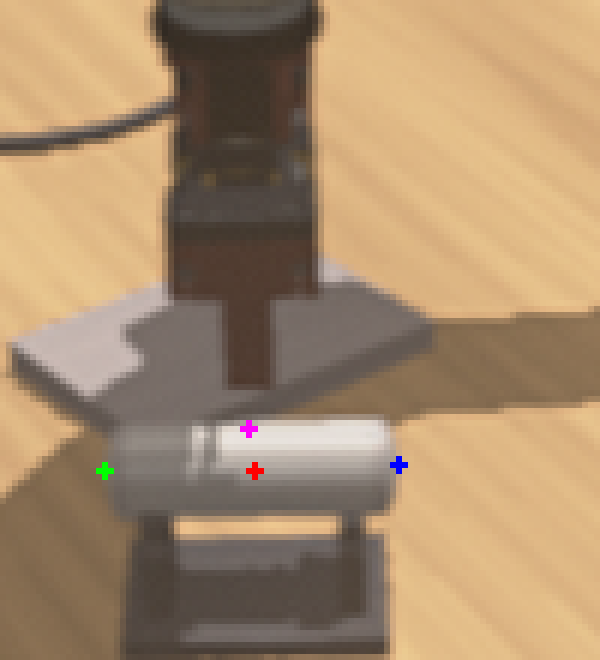

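Run:
```python
from h import *
o=readout.get_obs();a=A[1]+np.pi/2;x=np.array([np.cos(a),np.sin(a),0]);yy=np.array([np.cos(A[1]),np.sin(A[1]),0])
D={n:viewer.get_image(n) for n in("side","scene")}
for n,(ox,oy) in(("side",(190,110)),("scene",(190,130))):
    d=D[n];print(n,"cam",np.round(-d["extrinsics"][:3,:3].T@d["extrinsics"][:3,3],2))
    for s in(.018,-.018):
        for k in(-.022,0,.015,.03): print(s,k,np.round((proj(d,o["position"]+s*x+[0,0,k])-[ox-.4,oy-.4])*6))
```

```text
side cam [-0.08  0.65  0.92]
0.018 -0.022 [249. 431.]
0.018 0 [247. 398.]
0.018 0.015 [245. 374.]
0.018 0.03 [244. 350.]
-0.018 -0.022 [317. 413.]
-0.018 0 [316. 379.]
-0.018 0.015 [315. 356.]
-0.018 0.03 [314. 332.]
scene cam [1.05 0.97 0.78]
0.018 -0.022 [250. 447.]
0.018 0 [249. 407.]
0.018 0.015 [247. 380.]
0.018 0.03 [246. 352.]
-0.018 -0.022 [250. 407.]
-0.018 0 [248. 368.]
-0.018 0.015 [247. 340.]
-0.018 0.03 [246. 313.]
```

Measured against both views, the real fingertips are about 10 mm above the reported TCP, where the description puts them 22 mm below it. I'll check the same thing in the wrist view to see whether it's a tool-frame offset.

Run:
```python
from h import *
c,y=A
r.move_gripper(.088);st()
o=readout.get_obs();a=A[1]+np.pi/2;x=np.array([np.cos(a),np.sin(a),0])
d=viewer.get_image("wrist")
for k in(-.022,0,.01,.03): print(k,[np.round(proj(d,o["position"]+s*x+[0,0,k])) for s in(.044,-.044)])
for n,b in(("side",(190,110,290,220)),("scene",(190,130,290,240))):
    d=viewer.get_image(n);im=d["img"].copy();save(n+"A4",im,b,6)
    for s in(.047,-.047): print(n,[np.round((proj(d,o["position"]+s*x+[0,0,k])-np.array(b[:2])+.4)*6) for k in(-.022,0,.01,.02)])
```

```text
t 8.97 pos [ 0.5725 -0.01    0.125 ] w 0.0878 F [-0.1   0.57 -0.1 ] T [ 0.011 -0.133 -0.02 ]
-0.022 [array([312., 222.]), array([195., 222.])]
0 [array([318., 235.]), array([188., 235.])]
0.01 [array([322., 242.]), array([185., 242.])]
0.03 [array([329., 258.]), array([177., 258.])]
side [array([193., 446.]), array([191., 413.]), array([189., 397.]), array([188., 381.])]
side [array([371., 399.]), array([370., 365.]), array([370., 349.]), array([370., 334.])]
scene [array([251., 481.]), array([249., 441.]), array([248., 422.]), array([247., 403.])]
scene [array([250., 376.]), array([248., 337.]), array([247., 319.]), array([247., 301.])]
```

View pics/sideA4.png

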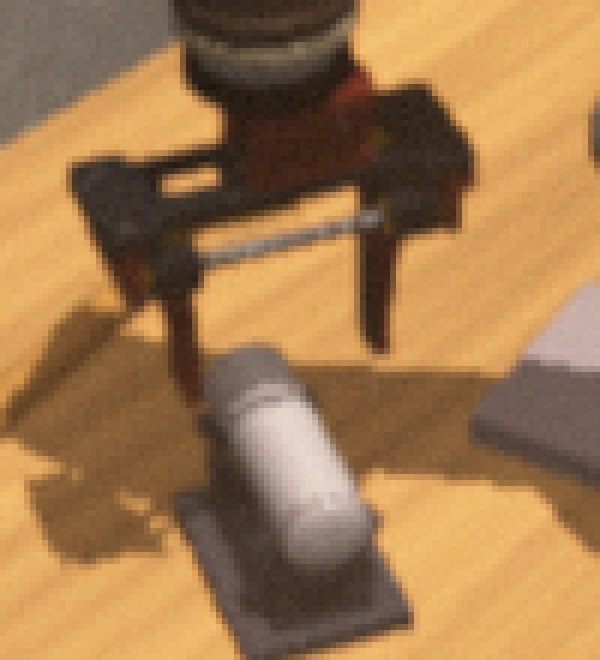

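View pics/sceneA4.png

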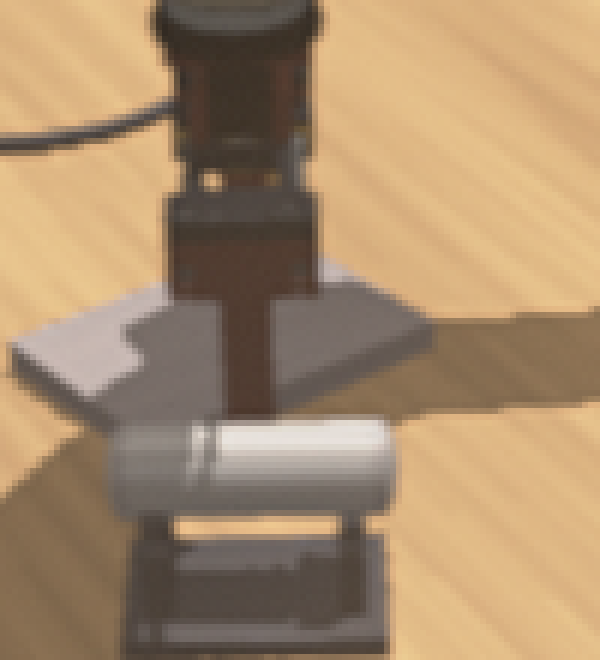

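All three views agree: the tips are about 8–15 mm above the reported TCP, so the effective tool is about 30 mm shorter than stated. A TCP height of 0.052 is safe under either reading (tips at 0.061, or at 0.030 at worst), so I'll grip there.

Run:
```python
from h import *
c,y=A
r.move_straight([*c,.052],speed=.08);st()
r.move_gripper(.03,25);st()
r.move_straight([*c,.095],speed=.08);r.pause(.2)
m,s=ft(25);st();print(np.round(m,3),np.round(s,3))
ax=np.array([np.cos(y),np.sin(y)]); b=np.array([0.0445,.192,.068,.0065,-.1473,-.0018])
d=m-b;print("dF",np.round(d[:3],2),"dT",np.round(d[3:],3))
t=np.cross([*ax,0],[0,0,-1]);print("component for +x end",d[3:]@t)
save("sideA5",viewer.get_image("side")["img"],(190,110,290,220),6);save("sceneA5",viewer.get_image("scene")["img"],(190,130,290,240),6)
```

```text
t 10.18 pos [ 0.5729 -0.0099  0.0525] w 0.088 F [-0.29 -0.3   0.03] T [ 0.022 -0.166  0.01 ]
t 10.91 pos [ 0.5726 -0.0098  0.0521] w 0.0455 F [0.89 0.66 1.52] T [ 0.224 -0.262 -0.103]
t 12.63 pos [ 0.5725 -0.01    0.095 ] w 0.0454 F [-0.14 -0.07 -1.02] T [ 0.05  -0.176  0.014]
[-0.165  0.161 -0.758  0.012 -0.142 -0.005] [0.092 0.086 0.091 0.005 0.005 0.007]
dF [-0.21 -0.03 -0.83] dT [ 0.005  0.005 -0.003]
component for +x end 0.006887683561063356
```

View pics/sceneA5.png

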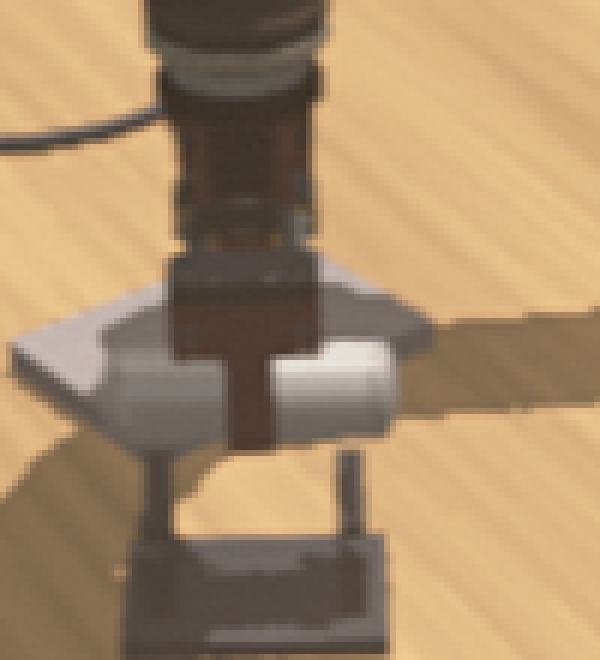

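View pics/sideA5.png

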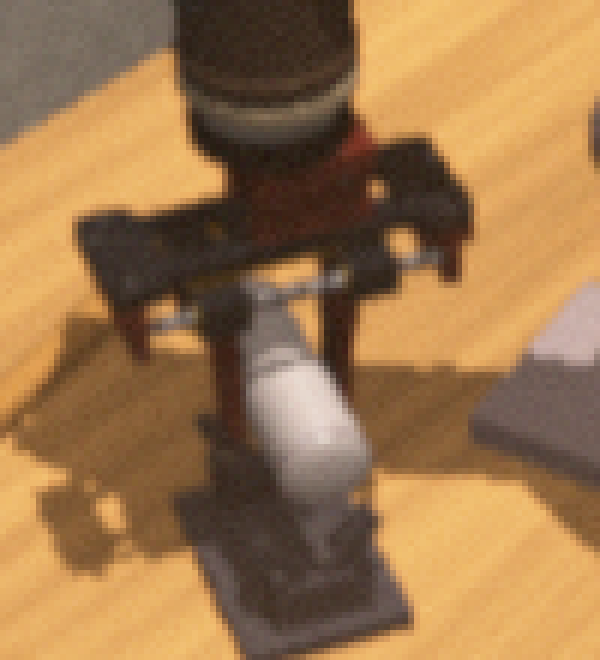

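Float A lifts with about 0.8 N (0.07 kg) and 0.007 N m, so it is the empty one. I'll lay it back in place, then feel B.

Run:
```python
from h import *
c,y=A
r.move_straight([*c,.0525],speed=.06);st()
r.move_gripper(.088);st()
r.move_straight([*c,.15],speed=.2)
c,y=B;r.move_ptp([*c,.15],down(y,0));st()
b,_=ft(12)
im=viewer.get_image("scene")["img"];save("sceneA6",im,(190,150,350,300),5)
save("wB",viewer.get_image("wrist")["img"])
np.save("b.npy",b);print(np.round(b,3))
```

```text
t 13.59 pos [ 0.5724 -0.0098  0.0523] w 0.0456 F [ 0.24 -0.66 -0.63] T [ 0.046 -0.168 -0.024]
t 14.4 pos [ 0.5725 -0.01    0.0525] w 0.0876 F [ 0.11  1.   -0.64] T [ 0.065 -0.2   -0.032]
t 16.12 pos [0.5168 0.2606 0.1493] w 0.0878 F [ 0.23 -0.47 -0.73] T [-0.002 -0.1   -0.024]
[-0.159 -0.044 -0.268  0.037 -0.135 -0.01 ]
```

View pics/sceneA6.png

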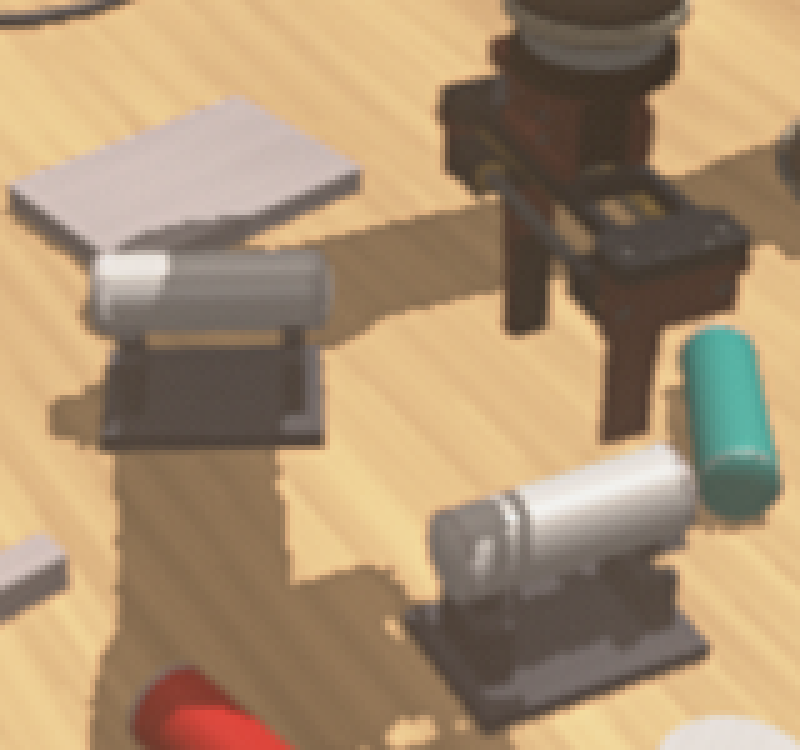

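View pics/wB.png

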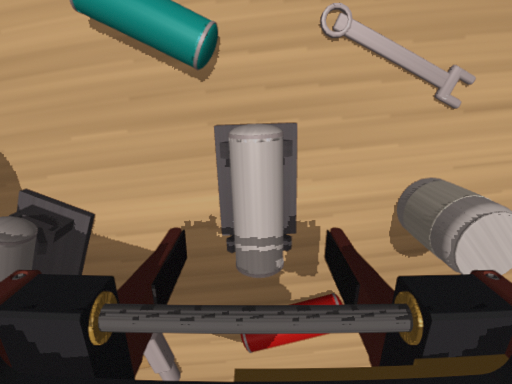

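Float A lies level on its stand again (crop 95–325, row 290). Float B is centred between the fingers at wrist (257,200).

Run:
```python
from h import *
c,y=B
r.move_straight([*c,.052],speed=.12);st()
r.move_gripper(.03,45);st()
r.move_straight([*c,.12],speed=.1);r.pause(.2)
m,s=ft(20);st();b=np.load("b.npy")
ax=np.array([np.cos(y),np.sin(y)])
d=m-b;print("dF",np.round(d[:3],2),"dT",np.round(d[3:],3))
t=np.cross([*ax,0],[0,0,-1]);print("component for +x(world-ish) end",d[3:]@t)
save("sideB5",viewer.get_image("side")["img"],(120,150,270,290),5);save("sceneB5",viewer.get_image("scene")["img"],(250,170,370,300),5)
print(np.round(readout.get_obs()["joints"],2))
```

```text
t 17.58 pos [0.5163 0.2629 0.0526] w 0.0875 F [-0.16 -0.2  -0.47] T [-0.032 -0.14  -0.011]
t 18.32 pos [0.5162 0.264  0.0524] w 0.0451 F [1.81 4.93 0.13] T [ 1.142 -0.376  0.231]
t 20.02 pos [0.516  0.2625 0.12  ] w 0.0452 F [ 0.24  0.35 -2.41] T [ 0.112 -0.105 -0.046]
dF [ 0.1   0.07 -1.49] dT [0.017 0.042 0.009]
component for +x(world-ish) end 0.043392443453787746
[ 0.08  0.59 -0.88  1.76  0.52  1.04  0.46]
```

View pics/sceneB5.png

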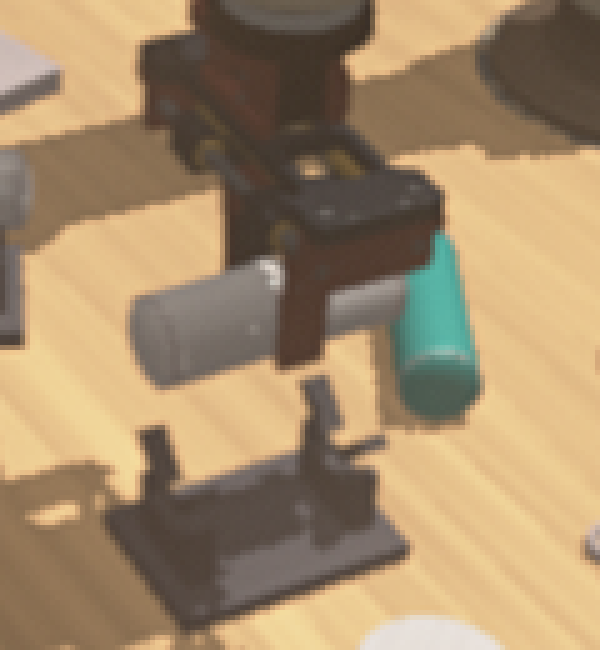

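View pics/sideB5.png

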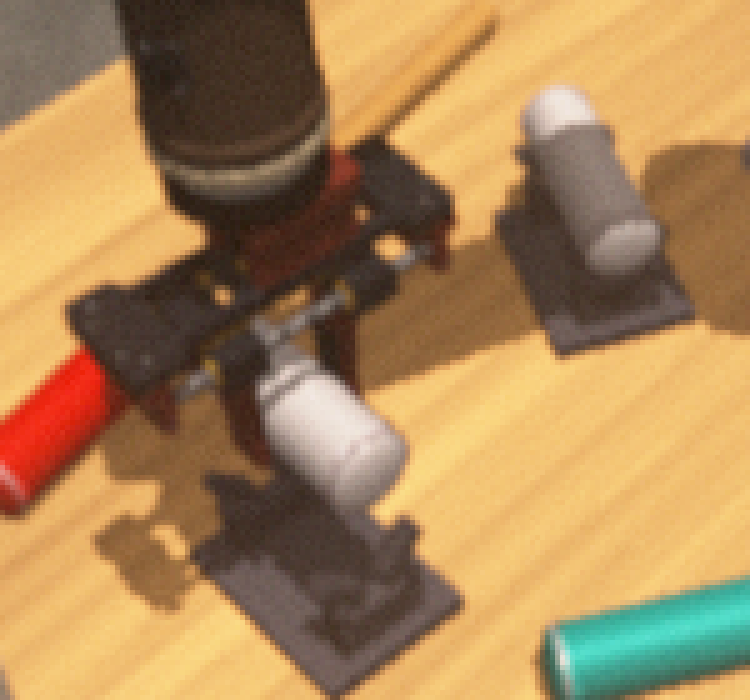

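Float B lifts with about 1.5–2 N and +0.043 N m toward its far (+x world) end. B is ballasted, and its heavy end is the one facing +x. That end lies on tool +y, so I'll carry the float over, turn tool +y down, and look before lowering.

Run:
```python
from h import *
az=np.radians(60);a=np.array([np.cos(az),np.sin(az),0])
c,y=B
r.move_straight([*c,.24],speed=.25)
r.move_ptp([PL[0],PL[1],.26],down(np.radians(-30),0));st()
t=np.array([*PL,.20])+.028*a
r.move_ptp(t,upr(az,0));st();print(np.round(readout.get_obs()["joints"],2))
for n in("side","scene","wrist"): save(n+"U",viewer.get_image(n)["img"])
```

```text
t 22.56 pos [ 0.4786 -0.2291  0.26  ] w 0.0452 F [-0.16  0.5  -1.76] T [ 0.047 -0.074 -0.056]
t 23.58 pos [ 0.4926 -0.2051  0.2007] w 0.045 F [ 0.53 -0.63 -2.28] T [-1.065  0.535 -0.006]
[ 1.42  1.03 -0.66  1.77 -0.85  1.38  0.9 ]
```

View pics/sceneU.png

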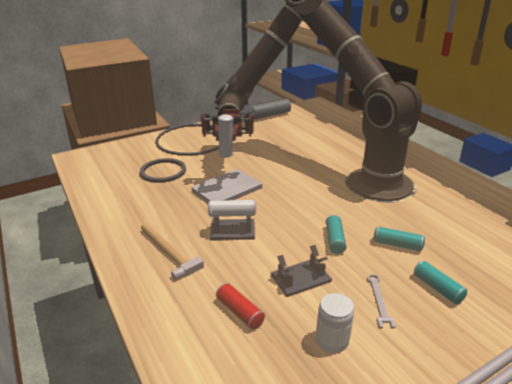

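View pics/sideU.png

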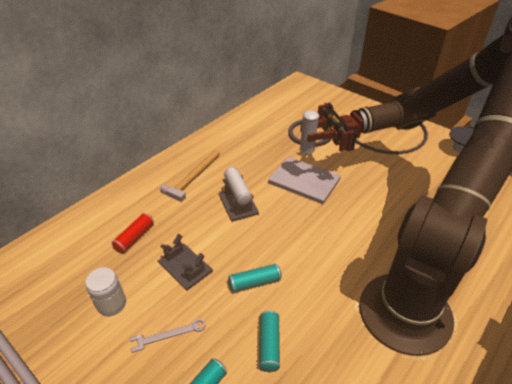

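View pics/wristU.png

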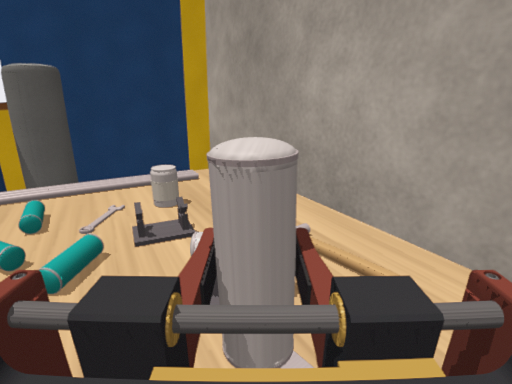

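The float hangs upright in the jaws (scene (226,137), side (310,132)). I'll triangulate its ends to get its real height and position over the plate.

Run:
```python
from h import *
S=viewer.get_image("scene");T=viewer.get_image("side")
save("cU",S["img"],(195,95,265,205),6);save("sU",T["img"],(270,95,350,205),6)
o=readout.get_obs()["position"];az=np.radians(60);a=np.array([np.cos(az),np.sin(az),0])
for nm,C in(("toolframe",o-.028*a),("zbias",o+[0,0,.031])):
    for d,b in((S,(195,95)),(T,(270,95))):
        print(nm,[np.round((proj(d,C+[0,0,z])-np.array(b)+.4)*6) for z in(.07,0,-.07)])
```

```text
toolframe [array([177., 119.]), array([182., 244.]), array([187., 362.])]
toolframe [array([244., 103.]), array([233., 224.]), array([222., 337.])]
zbias [array([171.,  82.]), array([176., 210.]), array([182., 333.])]
zbias [array([195.,  57.]), array([185., 183.]), array([176., 299.])]
```

View pics/cU.png

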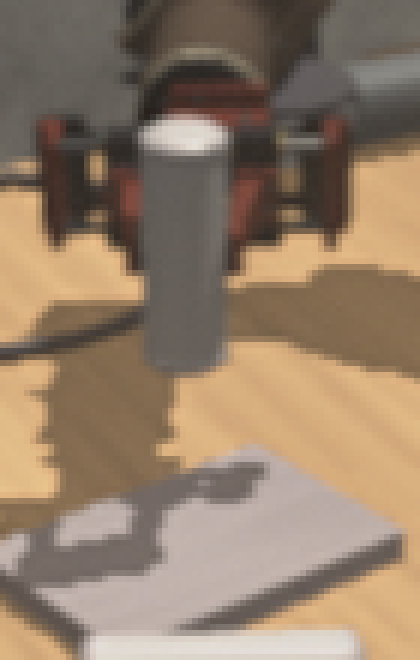

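View pics/sU.png

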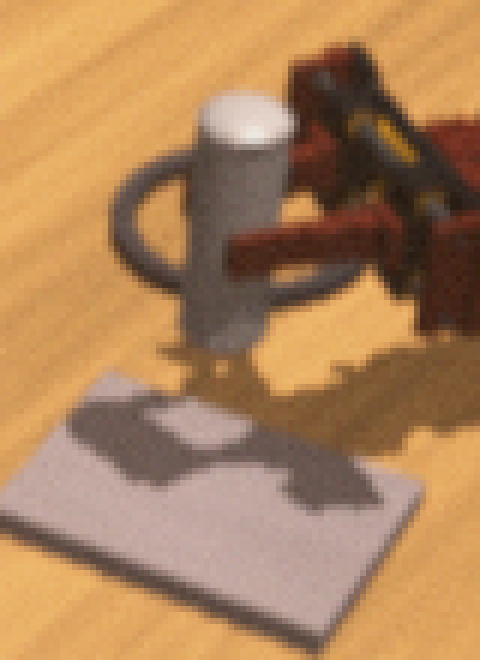

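The measured ends match the tool-frame offset: scene rows about 117–375 against 119–362 predicted, while the alternative would put the top at 82. So the float's axis is 28 mm behind the TCP and contact should come at TCP z ≈ 0.090. I'll lower slowly and watch the force.

Run:
```python
from h import *
az=np.radians(60);a=np.array([np.cos(az),np.sin(az),0]);q=upr(az,0)
o=readout.get_obs();print("rot",np.round(o["tool_rot"],4),"want",np.round(q,4),np.round(o["position"],4))
p=np.array([*PL,.20])+.028*a
r.move_straight([*p[:2],.105],q,speed=.1);r.pause(.2)
f0=ft(12,.02)[0];print("f0",np.round(f0,2));st()
z=.099
while z>.084:
    r.move_straight([*p[:2],z],q,speed=.02)
    f=ft(6,.02)[0]-f0;print(round(z,4),np.round(f[:3],2),np.round(f[3:],3))
    if f[2]>1.2: break
    z-=.0015
st()
for n in("side","scene"): save(n+"D",viewer.get_image(n)["img"],(195,95,325,225) if n=="scene" else (250,95,380,225),5)
```

```text
rot [-0.6822  0.6844 -0.1812  0.1829] want [-0.683  0.683 -0.183  0.183] [ 0.4926 -0.2053  0.2012]
f0 [-0.07  0.35 -1.84 -1.12  0.59  0.03]
t 25.33 pos [ 0.492  -0.2063  0.1052] w 0.0451 F [-0.29  1.29 -1.42] T [-1.136  0.62   0.014]
0.099 [-0.01 -0.05  0.05] [-0.013 -0.017 -0.002]
0.0975 [-0.15 -0.46 -0.33] [-0.013 -0.002 -0.024]
0.096 [ 0.35 -0.08 -0.03] [ 0.02  -0.024 -0.038]
0.0945 [ 0.21 -0.19 -0.24] [-0.007 -0.004 -0.026]
0.093 [-0.19 -0.3   0.4 ] [ 0.015  0.002 -0.039]
0.0915 [ 0.19 -0.36  1.47] [ 0.253 -0.194 -0.101]
t 27.63 pos [ 0.4921 -0.2063  0.0917] w 0.0455 F [ 0.46 -0.05  0.18] T [-0.867  0.365 -0.106]
```

View pics/sceneD.png

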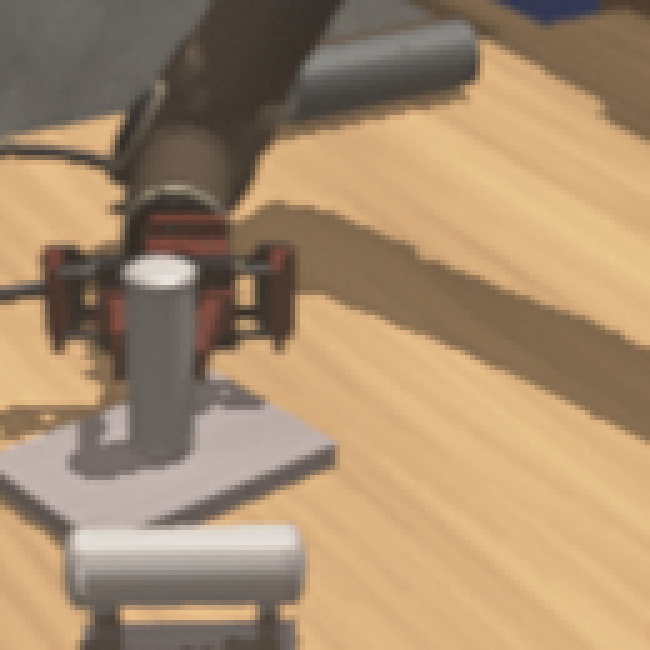

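View pics/sideD.png

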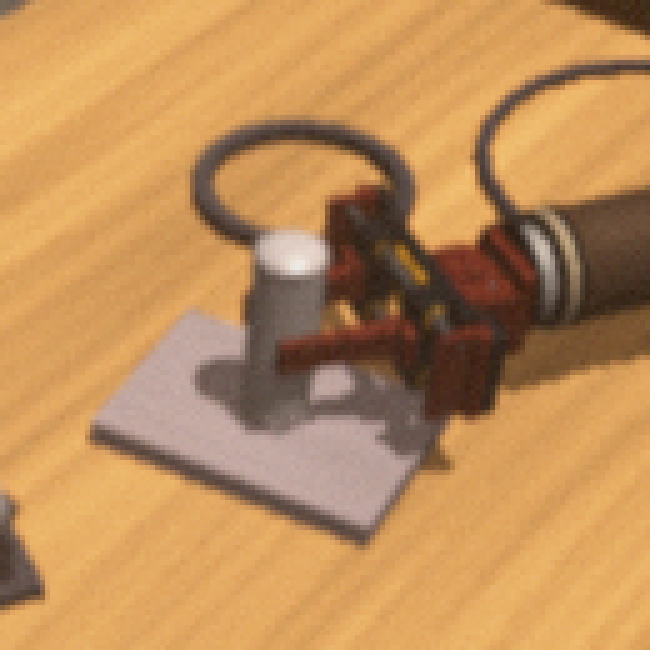

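The plate takes about 1.5 N at z = 0.0915, as expected, and the float stands vertical on the plate with the jaws still closed. I'll open gently and check.

Run:
```python
from h import *
r.move_gripper(.05,5);st()
r.move_gripper(.088);r.pause(.5);st()
for n in("side","scene"): save(n+"R",viewer.get_image(n)["img"],(195,95,325,225) if n=="scene" else (250,95,380,225),5)
```

```text
t 28.05 pos [ 0.4919 -0.2062  0.0916] w 0.0498 F [ 0.79  0.67 -0.05] T [-0.769  0.352  0.018]
t 29.3 pos [ 0.492  -0.2062  0.0915] w 0.088 F [ 1.08  0.06 -0.24] T [-0.755  0.387  0.013]
```

View pics/sceneR.png

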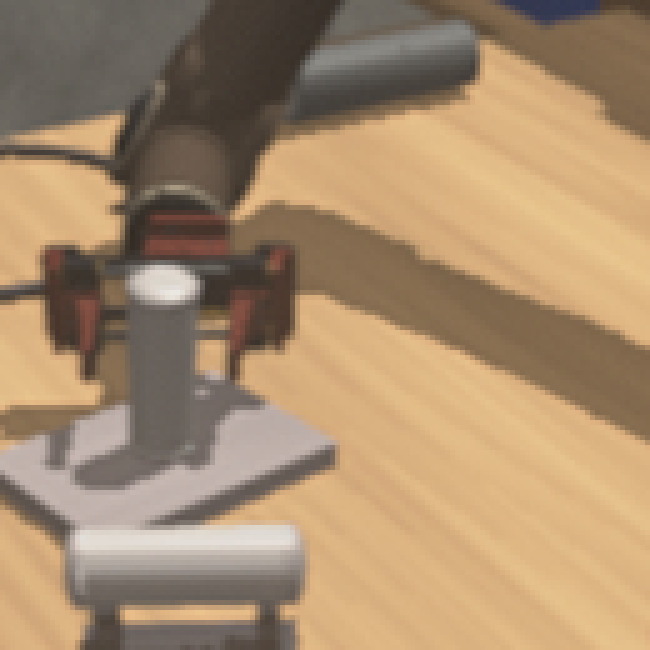

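View pics/sideR.png

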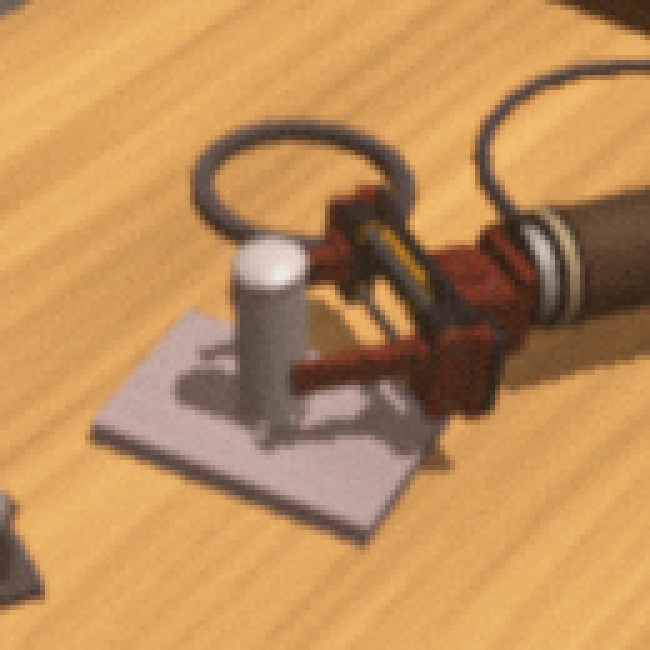

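The float is free and leaning a few degrees away from the hand, which is probably rocking. I'll wait and compare frames.

Run:
```python
from h import *
L=[]
for i in range(4):
    r.pause(.35); L.append(viewer.get_image("side")["img"][130:190,285:320])
L=[cv2.resize(i,None,fx=5,fy=5,interpolation=0) for i in L]
save("rock",np.hstack(L));st()
```

```text
t 31.0 pos [ 0.492  -0.2062  0.0915] w 0.0878 F [ 0.87  0.09 -0.46] T [-0.802  0.403 -0.023]
```

View pics/rock.png

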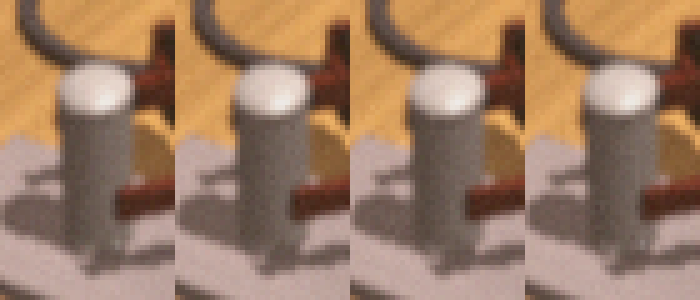

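The lean is changing in small swings. The float is rocking about upright and staying up. I'll back the hand out straight, then watch it settle.

Run:
```python
from h import *
az=np.radians(60);a=np.array([np.cos(az),np.sin(az),0]);q=upr(az,0)
p=np.array([*PL,.0915])+.028*a
for D in(.12,.10,.08):
    try: r.move_straight(p-D*a,q,speed=.06);print("ret",D);break
    except r.MotionError as e: print(D,e)
st()
L=[];Q=[]
for i in range(5):
    r.pause(.6); L.append(viewer.get_image("side")["img"][130:190,285:320]);Q.append(viewer.get_image("scene")["img"][140:200,210:245])
f=lambda L:np.hstack([cv2.resize(i,None,fx=4,fy=4,interpolation=0) for i in L])
save("rock2",np.vstack([f(L),f(Q)]));st()
```

```text
ret 0.12
t 33.15 pos [ 0.4321 -0.3099  0.0916] w 0.0876 F [-0.67 -0.56  0.45] T [-0.729  0.38  -0.042]
t 36.65 pos [ 0.432  -0.3102  0.0915] w 0.0879 F [0.33 0.17 0.44] T [-0.741  0.369 -0.013]
```

View pics/rock2.png

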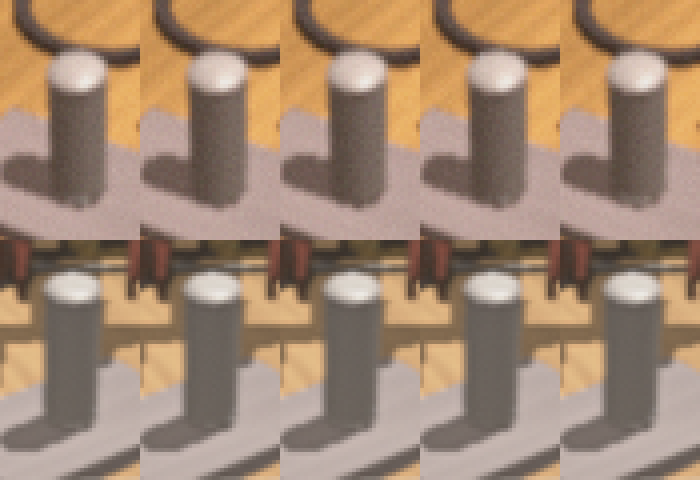

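Run:
```python
from h import *
r.pause(3)
I=[]
for i in range(4):
    I.append(viewer.get_image("side")); r.pause(.23)
C=[]
for d in I:
    im=d["img"][125:190,280:325];h=cv2.cvtColor(im,cv2.COLOR_RGB2HSV).astype(int);m=(h[...,2]>150)&(h[...,1]<35)&(np.arange(65)[:,None]<35)
    ys,xs=np.nonzero(m);C.append((round(xs.mean()+280,2),round(ys.mean()+125,2),len(xs)))
print(C);st()
save("final",viewer.get_image("scene")["img"],(120,100,420,360),2)
```

```text
[(np.float64(305.48), np.float64(147.58), 50), (np.float64(305.76), np.float64(147.78), 46), (np.float64(305.5), np.float64(147.88), 48), (np.float64(305.5), np.float64(147.85), 48)]
t 40.78 pos [ 0.432  -0.3102  0.0915] w 0.0876 F [ 0.35 -0.68  0.24] T [-0.786  0.369 -0.005]
```

View pics/final.png

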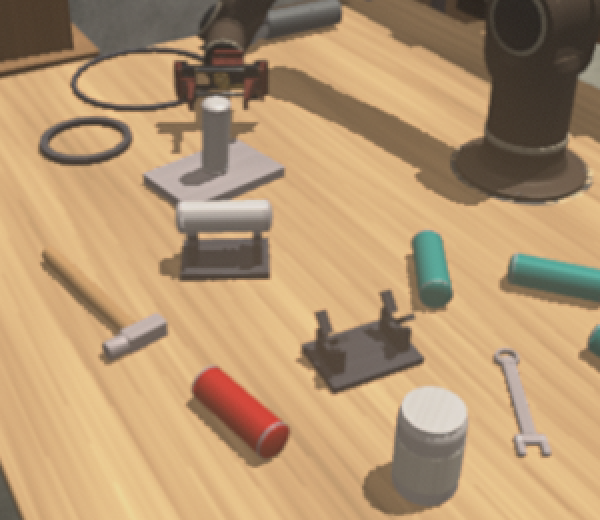

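The ballasted float stands still near the plate's middle: its bright cap holds at side (305.5,147.8) to within 0.3 px. The empty float lies on its stand, the bystanders look unmoved, and the hand is clear.

```bash
python3 -c "
from h import *
ticket.sign_off();st()"
```

```text
the job is handed in; nothing more can be done
the job is handed in; nothing more can be done
```

The ballasted float now stands upright and still near the middle of the plate, heavy end down. The job was handed in at about 41 s of the 64 s allowed.

- **Which float:** the one nearest the plate lifted at about 0.8 N with almost no moment (0.007 N m), so it is the empty one, and I laid it back on its stand. The other lifted at about 1.5–2 N with 0.043 N m toward its +x end, so it is the ballasted one. I set that end down on the plate, with contact at about 1.5 N.
- **Last checks:** after release it rocked a few degrees and settled. Its cap then held within 0.3 px over about 0.8 s. The empty float lay level on its stand, the hammer, tin, hoop and wrench looked unmoved, and the hand was clear.
- **What disagreed:** the fingertips sit about 30 mm further back along the tool than described. Because of this, the first grip closed above the first float and touched it with about 6 N, without moving it visibly. I measured the offset in the camera pictures and corrected for it. Before lowering, the pictures also suggested a lean of about 3° that the reported tool orientation did not show.

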